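# Put the wheel balancer's clamping set back into its kit tray

### The arm

A 6-joint arm with a two-finger parallel gripper is mounted at the origin on the work surface. World frame = base frame: x ahead of the robot, y to its left, z up, the work surface at z = 0. Lengths are in m, angles in degrees, forces in N, time in s.
With the tool pointing down it reaches from about 0.4 to 0.825 m from the base axis. Payload 7 kg.
Tool frame: the origin (TCP) lies on the centre line of the jaws, within the pads' length; the fingertips stand 14 mm ahead of it and the grasp point (between the pads) lies 5 mm behind it; z points along the fingers, y is the line along which they close (so a half turn about z gives the same grasp; the last joint's range is limited). The gripper opens to 88 mm and grips with 3 to 60 N. Pads are 19 mm wide; open, the fingers measure 130 mm over their backs; the gripper's body (78 mm by 193 mm) begins 47 mm behind the grasp point.
Start: joints at [-50.3, 20.546, 0.682, 0, -70.136, -16.507], TCP at [0.266, -0.62, 0.241] pointing down, gripper open.
Joint ranges: [-176.03, 176.03], [-82.01, 121.73], [-58.28, 71.71], [-173.87, 95.51], [-174.79, -0.11], [-173.66, 173.66]. Speed limits (degrees/s): [136.94, 136.94, 172.46, 180, 180, 180].

### API

Orientations are given as [roll, pitch, yaw] about the fixed x, y, z axes, in that order (R = Rz(yaw) Ry(pitch) Rx(roll)).
In Python, from plant import r gives the robot as it stands.
- The arm moves only by the tool send_rows, never from a script. Its argument "steps" is a list of rows, each an object with "dp": the shift along the tool's x, y, z in mm, a list of three; "roll": the turn about the tool's z in rad; "jaw": the opening in per cent of the stroke, from 0 (shut) to 100 (fully open). In form: [{"dp": [tx, ty, tz], "roll": roll, "jaw": jaw}, ...]. A call has 1 to 5 rows; each row is the pose to reach, as a shift and turn from the pose commanded when the call began, along the tool's axes at that moment; what a row does not reach only later rows make up. A row lasts 1/8 s, in which the tool goes at most 62.5 mm and 10.7 degrees, less where a joint would pass 70% of its speed; a pose out of reach is approached as far as the arm can. A call with a gripper value outside its range is refused whole. The fingers move at their own pace and stop on an object; "newtons" is the grip in N (left out, the last holds). Time passes only in rows, so rows that repeat a pose let the fingers close. It gives the time, the measured TCP pose, the force, the opening and the grip force at its end, in the units of the state.
- r.get_state(): the state, without advancing time (a new reading comes with each control period).
- r.capture(name): name is "side" or "top" or "wrist"; returns a dict with "image" (420x560x3 uint8, blue, green, red), "K" (3x3 intrinsics, pixels), "rvec" (rotation vector, rad) and "tvec" (3), from world to camera coordinates, as OpenCV has them. Camera axes: x right, y down, z forward; pixel columns grow to the right and rows downward; lengths in m; the calibration is good to about 2 mm. A picture is of the moment at which its call begins. There is no depth.
- r.close_job(): hands the job in; it is judged then, once.
The state is a dict: "time_s": time; "joints": joint angles; "qd": joint speeds; "joint_torque": joint torques, N m; "tcp_pos": TCP position; "eef_rot": TCP orientation; "contact_force": force on the tool from outside, world axes, zero at the start; "moment": the same for the moment, N m; "gripper_width": finger opening in m; "gripper_force": force on a finger pad.
Only numpy, scipy, OpenCV 4.12 (cv2) and the standard library are available. Lean on these libraries where they do the work, as an engineer would, in place of code of your own. Each camera call takes 0.05 s, during which the arm holds its last target. There are 200 camera calls.

### The job

The wheel balancer's clamping set was left piled up on the bench: take the pile apart from the top, one piece at a time, and set each piece gently, without dropping it and the same way up, flat on the bottom of its own recess in the kit tray. The wing nut goes in the oblong slot with its wings along it, the cone in the smallest round recess, the flanged spacer in the middle-sized one and the pressure cup in the largest. Leave the hammer and the bottle where they are.

Things in the scene. Friction and masses are not known exactly. Their poses are not given: they have to be found in the camera images.
- nut: Wing nut, top of the pile, standing loose on the cone. Round dark steel hub, 50 mm diameter, 52 mm high (lowest 27 mm in a black 52 mm sleeve); two black wings along its own +x and -x, 112 mm tip to tip, 18 mm wide, 1 to 21 mm above its underside. Grip the bare hub, 28 to 52 mm up, across the wings' line. 0.42 kg. Origin: centre of underside, z up. A half turn looks the same.
- cone: Steel centring cone, second from top, standing loose on the spacer. Rim 64 mm diameter for the lowest 26 mm, then tapering to 43 mm at the top, 52 mm high. Grip the cylindrical rim, fingertips 10 to 15 mm above its underside. 0.64 kg. Origin: centre of underside, z up. Round: yaw is free.
- flange: Aluminium flanged spacer (top-hat shape), third from top, standing loose on the cup. Flange 88 mm diameter, 12 mm thick, at the bottom; boss 58 mm diameter above it; 34 mm high in all. Grip the boss, 12 to 34 mm up. 0.26 kg. Origin: centre of underside, z up. Round: yaw is free.
- cup: Black plastic pressure cup, foot of the pile, mouth down on the bench. Bell 113 mm diameter at the lip, sloping in to a neck 58 mm in diameter, 37 to 60 mm up; low ribs round the neck's foot, up to 46 mm: grip the neck with fingertips 47 mm up or more. 0.34 kg. Origin: centre of underside, z up. Pile: undersides of cup, spacer, cone, nut 0, 60, 94, 146 mm above the bench, axes within 5 mm.
- insert_nut: Fixed grey plastic insert for the nut, 138 mm square, 22 mm high: oblong slot 128 mm long (along its own x), 66 mm wide, 8 mm deep, flat black-lined bottom. Origin: centre of its underside, 3 mm above the bench, z up; slot bottom 14 mm, rim 22 mm above the origin. The four inserts fill a fixed square tray, 2 by 2, 140 mm between centres, any insert in any bay.
- insert_cone: Fixed grey plastic insert for the cone, 138 mm square, 22 mm high, with a round recess 80 mm in diameter (the smallest), 8 mm deep, black-lined. Origin and heights as insert_nut.
- insert_flange: Fixed grey plastic insert for the flanged spacer, 138 mm square, 22 mm high, with a round recess 104 mm in diameter (the middle size), 8 mm deep, black-lined. Origin and heights as insert_nut.
- insert_cup: Fixed grey plastic insert for the pressure cup, 138 mm square, 22 mm high, with a round recess 128 mm in diameter (the largest), 8 mm deep, black-lined. Origin and heights as insert_nut.
- hammer: Bystander: hammer, 270 mm long, lying at the left side of the bench. Not to be moved. Origin: on its underside, x along the handle towards the head.
- soap: Bystander: white bottle, 56 mm diameter, 110 mm high, standing at the right side of the bench. Not to be moved. Origin: centre of its underside.
There are look-alikes about, which are no part of the job. What is shaped like the insert_flange but pink or yellow is not meant.

How it is judged (in metres and radians):
On the way, in this order (a step that is already met when the one before it is completed fails the run):
1. the wing nut sits on the bottom of its own recess (horizontal distance between nut and insert_nut below 0.013 m and z of nut in the frame of insert_nut between 0.01 and 0.0175 m and angle between nut's own z axis and vertical below 0.05 rad), for 0.2 s.
2. the cone sits on the bottom of its own recess (horizontal distance between cone and insert_cone below 0.013 m and z of cone in the frame of insert_cone between 0.01 and 0.0175 m and angle between cone's own z axis and vertical below 0.05 rad), for 0.2 s.
3. the flanged spacer sits on the bottom of its own recess (horizontal distance between flange and insert_flange below 0.013 m and z of flange in the frame of insert_flange between 0.01 and 0.0175 m and angle between flange's own z axis and vertical below 0.05 rad), for 0.2 s.
4. the pressure cup sits on the bottom of its own recess (horizontal distance between cup and insert_cup below 0.013 m and z of cup in the frame of insert_cup between 0.01 and 0.0175 m and angle between cup's own z axis and vertical below 0.05 rad), for 0.2 s.
At the end, for the whole second after the job is handed in: Each of the four pieces stands upright (within 0.05 rad) on the bottom of its own recess (underside within 3.5 mm of the recess floor, axis within 13 mm of the insert's centre), released and at rest (all of step 1 and all of step 2 and all of step 3 and all of step 4 and linear speed of each of nut, cone, flange, cup below 0.02 m/s); the robot touches nothing.
It fails at once if the hammer or the bottle is pushed more than 20 mm (distance of any of hammer, soap from where it was at the start of the episode above 0.02 m).
It fails at once if a piece is dropped: it falls faster than 0.5 m/s (about 13 mm of free fall) with no finger on it ((linear speed of nut above 0.5 m/s and contact force between the fingers and nut below 0.05 N) or (linear speed of cone above 0.5 m/s and contact force between the fingers and cone below 0.05 N) or (linear speed of flange above 0.5 m/s and contact force between the fingers and flange below 0.05 N) or (linear speed of cup above 0.5 m/s and contact force between the fingers and cup below 0.05 N)).
It also fails if it takes over 131 s, if anything falls off the work surface, if the arm or the gripper's body presses on something with over 40 N, if the wrist force passes 120 N, or if a joint passes its speed limit or range.

## Working session

There is one attempt and no reset: what is moved stays moved. The work goes in short steps, Python scripts to look and compute and a tool call to move; the robot and the scene stay as the last step left them, time stands still between calls to the robot, and variables do not carry over. Pictures are saved under pics/ and viewed, at most 14 in all, crops included, and the job is handed in when it is done.

Besides the shell and the picture viewer there is one more tool, called after "Call:" as name(argument=value, ...) on one line, values as JSON. send_rows: Moves the arm, as the interface text tells. Its arguments: {"type":"object","properties":{"steps":{"type":"array","items":{"type":"object","properties":{"dp":{"type":"array","items":{"type":"number"}},"roll":{"type":"number"},"jaw":{"type":"number"}}}},"newtons":{"type":"number"}},"required":["steps"]}

```bash
mkdir -p pics; ls; python3 - <<'E'
from plant import r
import cv2,numpy as np
s=r.get_state();print(s)
for n in("top","side"):
    c=r.capture(n);cv2.imwrite(f"pics/{n}0.png",c["image"]);R=cv2.Rodrigues(c["rvec"])[0];print(n,c["K"].tolist(),(-R.T@np.ravel(c["tvec"])).tolist(),R.round(3).tolist())
E
```

```text
pics
{'time_s': 0.0, 'joints': array([-5.03020319e+01,  2.05921981e+01,  6.33084095e-01, -1.94221734e-02,
       -7.01351662e+01, -1.65069185e+01]), 'qd': array([ 0.00357402,  0.0689765 ,  0.10355103, -0.12886982,  0.04777592,
       -0.05529816]), 'joint_torque': array([ 1.02642527e-03, -5.82721782e+01,  2.93051291e+01,  6.99727848e+00,
        6.74785028e-03, -1.34798138e-04]), 'tcp_pos': array([ 0.26560333, -0.62004054,  0.23961101]), 'eef_rot': array([ 1.79904417e+02, -9.28502556e-03, -1.56815557e+02]), 'contact_force': array([-0.63692212,  0.14554033,  0.31570612]), 'moment': array([0.01216024, 0.02267941, 0.00623861]), 'gripper_force': 0.0, 'gripper_width': 0.08800614461611586}
top [[509.1821417011113, 0.0, 282.7488917421993], [0.0, 509.1821417011113, 210.0476542400009], [0.0, 0.0, 1.0]] [0.16801213620076938, -0.0065748923037403945, 1.7687795971626883] [[0.015, -1.0, -0.001], [-0.981, -0.015, -0.193], [0.193, 0.004, -0.981]]
side [[497.37498925611715, 0.0, 273.63433669792647], [0.0, 497.37498925611715, 217.19135805098156], [0.0, 0.0, 1.0]] [-0.18191013325536512, 0.7544726824374556, 0.8748495049885895] [[-0.756, -0.654, 0.012], [-0.407, 0.456, -0.792], [0.512, -0.604, -0.61]]
```

View pics/top0.png

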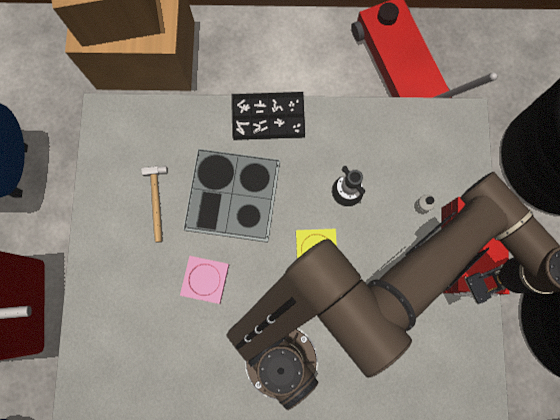

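View pics/side0.png

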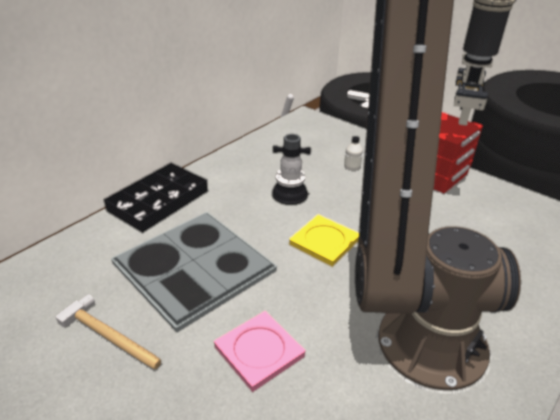

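The top view shows the tray with four black recesses: largest (215,172), middle (255,177), oblong (209,210) and smallest (248,216). Insert_flange candidates are grey (255,177), pink (205,280) and yellow (316,245). Only the grey one, in the tray, fits the description. The pile stands at (348,185), the hammer at (155,200) and the bottle at (424,204).

```bash
cat > h.py <<'E'
from plant import r
import cv2,numpy as np
def cam(n):
    c=r.capture(n);c["R"]=cv2.Rodrigues(np.array(c["rvec"]))[0];c["C"]=-c["R"].T@np.ravel(c["tvec"]);return c
def back(c,uv,z):
    uv=np.atleast_2d(uv).astype(float);d=np.c_[uv,np.ones(len(uv))]@np.linalg.inv(c["K"]).T@c["R"]
    return c["C"]+d*((z-c["C"][2])/d[:,2])[:,None]
def proj(c,P): return cv2.projectPoints(np.atleast_2d(P).astype(float),np.array(c["rvec"]),np.array(c["tvec"]),c["K"],None)[0][:,0]
E
python3 - <<'E'
from h import *
c=cam("top");im=c["image"];g=cv2.cvtColor(im,cv2.COLOR_BGR2GRAY)
m=np.zeros_like(g);m[146:238,186:278]=(g[146:238,186:278]<60)*255
n,l,st,ce=cv2.connectedComponentsWithStats(m)
pts=[]
for i in range(1,n):
    if st[i,4]<150: continue
    k=max(cv2.findContours((l==i).astype(np.uint8),0,1)[0],key=len)[:,0]
    w=back(c,k,0.02)[:,:2]; rc=cv2.minAreaRect((w*1000).astype(np.float32));mm=cv2.moments((w*1e4).astype(np.float32))
    print(st[i],ce[i],"world",back(c,ce[i],0.018)[0].round(4),"rect",np.round(rc[1]),round(rc[2],1))
for u in [(353,174),(348,187),(348,188)]: print([back(c,u,z)[0].round(3).tolist() for z in(0,.198)])
a=cv2.resize(im[140:250,180:290],None,fx=3.6,fy=3.6,interpolation=2);b=cv2.resize(im[150:220,313:383],(396,396),interpolation=2)
cv2.imwrite("pics/crop1.png",np.hstack([a,b]))
E
```

```text
[198 155  36  34 932] [215.35622318 171.97424893] world [0.6463 0.2431 0.018 ] rect [122. 124.] 28.4
[240 164  29  27 612] [254.3496732  177.20915033] world [0.6291 0.1039 0.018 ] rect [95. 99.] 0.9
[197 192  24  37 639] [208.77464789 210.20657277] world [0.5074 0.2605 0.018 ] rect [ 64. 125.] 82.4
[238 205  22  22 374] [248.34759358 215.60962567] world [0.4903 0.1212 0.018 ] rect [75. 73.] 1.4
[[0.651, -0.249, 0.0], [0.597, -0.222, 0.198]]
[[0.603, -0.23, 0.0], [0.554, -0.205, 0.198]]
[[0.599, -0.23, 0.0], [0.551, -0.205, 0.198]]
```

View pics/crop1.png

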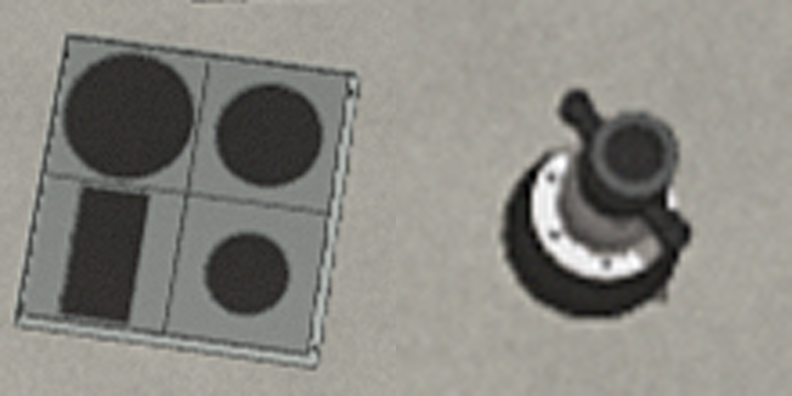

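```bash
cat >> h.py <<'E'
def go(x,y,z,yaw):
    s=r.get_state();p=np.array(s["tcp_pos"]);R=cv2.Rodrigues(np.zeros(3))[0]
    from scipy.spatial.transform import Rotation as Ro
    R=Ro.from_euler("xyz",s["eef_rot"],degrees=True).as_matrix()
    d=(yaw-s["eef_rot"][2]+90)%180-90
    print("t",s["time_s"],"tcp",p.round(4),"yaw",round(s["eef_rot"][2],2),"j6",round(s["joints"][5],1),"| dp",(R.T@(np.array([x,y,z])-p)*1000).round(1),"roll",round(-np.radians(d),4))
E
python3 - <<'E'
from h import *
c=cam("top")
q=lambda u,v:(313+(u-396)/5.657,150+v/5.657)
print("hub",back(c,q(632,152),.198)[0])
a=back(c,q(573,100),.157)[0];b=back(c,q(680,238),.157)[0];d=b-a
print("wing",a,b,(a+b)/2,np.linalg.norm(d),np.degrees(np.arctan2(d[1],d[0])))
print("cup",back(c,q(590,232),.005)[0], "soap",back(c,(424,204),.05)[0])
x,y=back(c,q(632,152),.198)[0][:2]
go(x,y,.33,np.degrees(np.arctan2(d[1],d[0])))
E
```

```text
hub [ 0.58765073 -0.22700907  0.198     ]
wing [ 0.62921437 -0.19894365  0.157     ] [ 0.548034   -0.25970816  0.157     ] [ 0.58862418 -0.2293259   0.157     ] 0.1014030489624061 -143.18469014209896
cup [ 0.58689108 -0.22708982  0.005     ] soap [ 0.53421426 -0.48535559  0.05      ]
t 0.2 tcp [ 0.2657 -0.6202  0.24  ] yaw -156.81 j6 -16.5 | dp [-450.8  234.8  -89.8] roll -0.2378
```

Call:
send_rows(steps=[{"dp":[0,0,-40],"roll":-0.05,"jaw":100},{"dp":[-60,30,-80],"roll":-0.1,"jaw":100},{"dp":[-110,57,-90],"roll":-0.15,"jaw":100},{"dp":[-160,83,-90],"roll":-0.2,"jaw":100},{"dp":[-210,109,-90],"roll":-0.2378,"jaw":100}])

```text
time_s: 0.82
tcp_pos: [0.4169, -0.4359, 0.331]
eef_rot: [-180.0, 0.0, -143.1]
contact_force: [0.7, -0.0, -0.6]
gripper_width: 0.0878
gripper_force: 0.0
```

```bash
python3 -c "
from h import *
go(.588,-.227,.33,-143.2)"
```

```text
t 0.825 tcp [ 0.4169 -0.4359  0.331 ] yaw -143.11 j6 -25.4 | dp [-262.2   64.4    1.1] roll 0.0016
```

Call:
send_rows(steps=[{"dp":[-55,13,0],"roll":0,"jaw":100},{"dp":[-110,27,0],"roll":0,"jaw":100},{"dp":[-165,40,0],"roll":0,"jaw":100},{"dp":[-220,54,0],"roll":0,"jaw":100},{"dp":[-262,64,0],"roll":0,"jaw":100}])

```text
time_s: 1.45
tcp_pos: [0.5884, -0.2272, 0.3304]
eef_rot: [180.0, -0.0, -143.1]
contact_force: [0.6, -0.3, -0.2]
gripper_width: 0.0874
gripper_force: 0.0
```

```bash
python3 -c "
from h import *
c=cam('wrist');cv2.imwrite('pics/w1.png',c['image']);print(c['C'],c['R'].round(2).tolist())
go(.588,-.227,.33,-143.2)
print(proj(c,[[.588,-.227,.198]]))
"
```

```text
[ 0.52072098 -0.27835262  0.47516578] [[-0.6, 0.8, -0.0], [0.76, 0.57, 0.31], [0.25, 0.19, -0.95]]
t 1.5 tcp [ 0.591  -0.2244  0.3296] yaw -143.02 j6 -49.9 | dp [ 3.9 -0.3 -0.4] roll 0.0031
[[278.68821488 196.94279336]]
```

View pics/w1.png

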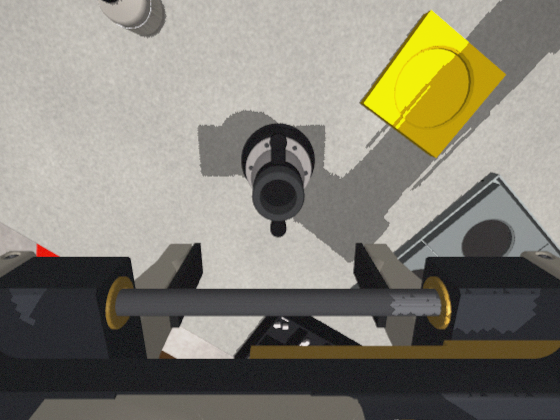

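The wrist view shows the nut hub at (278,193) with its wings running vertically (133 to 229). That agrees with the estimate, so I'll descend.

```bash
python3 -c "
from h import *
c=cam('wrist')
p=back(c,(278,193),.198)[0];print(p)
go((p[0]+.588)/2,(p[1]-.227)/2,.191,-143.2)
"
```

```text
[ 0.58774498 -0.22704504  0.198     ]
t 1.55 tcp [ 0.5895 -0.226   0.3295] yaw -142.98 j6 -49.7 | dp [  1.8   0.  138.5] roll 0.0039
```

Call:
send_rows(steps=[{"dp":[1,0,40],"roll":0,"jaw":100},{"dp":[1,0,80],"roll":0,"jaw":100},{"dp":[1,0,110],"roll":0,"jaw":100},{"dp":[1,0,130],"roll":0,"jaw":100},{"dp":[1,0,138.5],"roll":0,"jaw":100}])

```text
time_s: 2.17
tcp_pos: [0.5856, -0.2301, 0.1907]
eef_rot: [179.9, -0.1, -143.2]
contact_force: [0.1, 0.1, -0.3]
gripper_width: 0.0874
gripper_force: 0.0
```

Call:
send_rows(newtons=30, steps=[{"dp":[0,0,0],"roll":0,"jaw":100},{"dp":[0,0,0],"roll":0,"jaw":20},{"dp":[0,0,0],"roll":0,"jaw":20},{"dp":[0,0,0],"roll":0,"jaw":20},{"dp":[0,0,0],"roll":0,"jaw":20}])

```text
time_s: 2.8
tcp_pos: [0.5866, -0.2299, 0.1923]
eef_rot: [-180.0, 0.0, -143.2]
contact_force: [0.2, -0.5, 0.3]
gripper_width: 0.0532
gripper_force: 0.0
```

Call:
send_rows(newtons=30, steps=[{"dp":[0,0,0],"roll":0,"jaw":20},{"dp":[0,0,0],"roll":0,"jaw":20},{"dp":[0,0,0],"roll":0,"jaw":20},{"dp":[0,0,-10],"roll":0,"jaw":20},{"dp":[0,0,-20],"roll":0,"jaw":20}])

```text
time_s: 3.42
tcp_pos: [0.5864, -0.23, 0.2122]
eef_rot: [180.0, -0.0, -143.2]
contact_force: [0.1, 0.1, -3.1]
gripper_width: 0.0487
gripper_force: 30.0
```

```bash
python3 -c "
from h import *
go(.55,-.1,.26,-143.2)
go(.5074,.2605,.26,-7.1)"
```

```text
t 3.425 tcp [ 0.5864 -0.23    0.2122] yaw -143.19 j6 -49.5 | dp [-48.7 125.9 -47.8] roll 0.0001
t 3.425 tcp [ 0.5864 -0.23    0.2122] yaw -143.19 j6 -49.5 | dp [-230.6  440.1  -47.8] roll 0.7663
```

Call:
send_rows(steps=[{"dp":[0,0,-25],"roll":0,"jaw":20},{"dp":[-10,20,-45],"roll":0.05,"jaw":20},{"dp":[-32,62,-48],"roll":0.14,"jaw":20},{"dp":[-58,110,-48],"roll":0.24,"jaw":20},{"dp":[-84,160,-48],"roll":0.34,"jaw":20}])

```text
time_s: 4.05
tcp_pos: [0.5577, -0.0502, 0.2607]
eef_rot: [-180.0, 0.1, -162.9]
contact_force: [1.3, 0.4, -3.5]
gripper_width: 0.049
gripper_force: 30.0
```

```bash
python3 -c "
from h import *
go(.5074,.2605,.22,-7.1)"
```

```text
t 4.05 tcp [ 0.5577 -0.0502  0.2607] yaw -162.9 j6 -87.8 | dp [-43.3 311.8  40.7] roll 0.4223
```

Call:
send_rows(steps=[{"dp":[-8,55,0],"roll":0.09,"jaw":20},{"dp":[-16,112,0],"roll":0.19,"jaw":20},{"dp":[-24,170,5],"roll":0.29,"jaw":20},{"dp":[-32,228,10],"roll":0.37,"jaw":20},{"dp":[-40,280,20],"roll":0.41,"jaw":20}])

```text
time_s: 4.68
tcp_pos: [0.5124, 0.2299, 0.241]
eef_rot: [179.9, 0.1, 173.8]
contact_force: [0.6, 0.2, -3.1]
gripper_width: 0.0496
gripper_force: 30.0
```

Call:
send_rows(steps=[{"dp":[0,0,0],"roll":0,"jaw":20},{"dp":[0,0,0],"roll":0,"jaw":20}])

```text
time_s: 4.92
tcp_pos: [0.5126, 0.2278, 0.2403]
eef_rot: [-180.0, 0.0, 173.9]
contact_force: [1.2, 0.2, -3.2]
gripper_width: 0.0489
gripper_force: 30.0
```

```bash
python3 -c "
from h import *
go(.5074,.2605,.22,-7.1)
c=cam('wrist');cv2.imwrite('pics/w2.png',c['image'])
go(.5074,.2605,.1,-7.1)
for n,p in dict(slot=(.5074,.2605),cone=(.4903,.1212),fl=(.6291,.1039),cup=(.6463,.2431)).items(): print(n,proj(c,[[*p,.018]]).round(1))
"
```

```text
t 4.925 tcp [0.5126 0.2278 0.2403] yaw 173.91 j6 -140.1 | dp [ 8.6 32.  20.3] roll 0.0176
t 4.975 tcp [0.5128 0.2272 0.2405] yaw 173.85 j6 -140.1 | dp [  9.   32.5 140.4] roll 0.0165
slot [[304.4 168.3]]
cone [[188.7 166.4]]
fl [[196.2 268.4]]
cup [[299.7 270. ]]
```

View pics/w2.png

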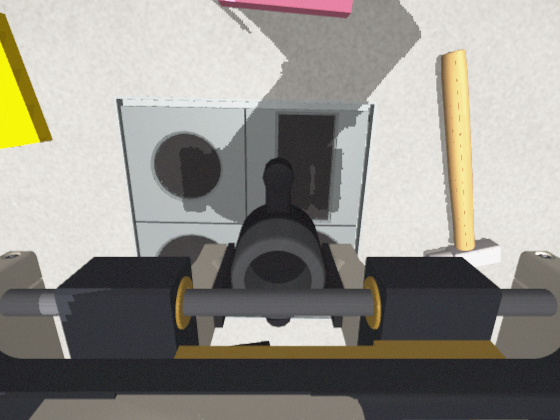

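The wrist view shows the nut upright in the jaws and the slot spanning (277..336, 112..222). Its centre at (306,167) agrees with the prediction of (304,168).

Call:
send_rows(steps=[{"dp":[5,16,20],"roll":0.0165,"jaw":20},{"dp":[11,32,45],"roll":0.0165,"jaw":20},{"dp":[11,32,80],"roll":0.0165,"jaw":20},{"dp":[11,32,110],"roll":0.0165,"jaw":20},{"dp":[11,32,140],"roll":0.0165,"jaw":20}])

```text
time_s: 5.6
tcp_pos: [0.5059, 0.2596, 0.0998]
eef_rot: [180.0, 0.0, 172.8]
contact_force: [0.7, 0.7, -3.3]
gripper_width: 0.0492
gripper_force: 30.0
```

Call:
send_rows(steps=[{"dp":[0,0,0],"roll":0,"jaw":20},{"dp":[0,0,0],"roll":0,"jaw":20}])

```text
time_s: 5.85
tcp_pos: [0.5062, 0.2606, 0.1015]
eef_rot: [179.9, 0.1, 172.9]
contact_force: [0.3, 1.4, -2.9]
gripper_width: 0.0488
gripper_force: 30.0
```

```bash
python3 -c "
from h import *
go(.505,.2605,.063,-7.1)"
```

```text
t 5.85 tcp [0.5062 0.2606 0.1015] yaw 172.87 j6 -144.1 | dp [ 1.2 -0.3 38.5] roll -0.0006
```

Descend slowly, watching the force.

Call:
send_rows(steps=[{"dp":[1,0,15],"roll":0,"jaw":20},{"dp":[1,0,25],"roll":0,"jaw":20},{"dp":[1,0,31],"roll":0,"jaw":20},{"dp":[1,0,34],"roll":0,"jaw":20},{"dp":[1,0,36],"roll":0,"jaw":20}])

```text
time_s: 6.48
tcp_pos: [0.5042, 0.261, 0.064]
eef_rot: [-180.0, 0.0, 172.9]
contact_force: [1.6, 0.5, -3.6]
gripper_width: 0.0489
gripper_force: 30.0
```

Call:
send_rows(steps=[{"dp":[0,0,1],"roll":0,"jaw":20},{"dp":[0,0,2],"roll":0,"jaw":20},{"dp":[0,0,2],"roll":0,"jaw":20}])

```text
time_s: 6.85
tcp_pos: [0.5043, 0.261, 0.0632]
eef_rot: [180.0, 0.0, 172.9]
contact_force: [-2.1, -1.6, 5.3]
gripper_width: 0.0491
gripper_force: 30.0
```

Contact is made: the vertical force rose by about 9 N. Release and lift.

Call:
send_rows(steps=[{"dp":[0,0,0],"roll":0,"jaw":100},{"dp":[0,0,0],"roll":0,"jaw":100},{"dp":[0,0,0],"roll":0,"jaw":100},{"dp":[0,0,0],"roll":0,"jaw":100},{"dp":[0,0,-10],"roll":0,"jaw":100}])

```text
time_s: 7.48
tcp_pos: [0.5037, 0.2604, 0.0717]
eef_rot: [-179.9, -0.1, 172.9]
contact_force: [0.5, -0.2, 0.9]
gripper_width: 0.0872
gripper_force: 0.0
```

Call:
send_rows(steps=[{"dp":[0,0,-40],"roll":0,"jaw":100},{"dp":[0,0,-80],"roll":0,"jaw":100},{"dp":[0,0,-120],"roll":0,"jaw":100},{"dp":[0,0,-160],"roll":0,"jaw":100}])

```text
time_s: 7.98
tcp_pos: [0.504, 0.2607, 0.2343]
eef_rot: [180.0, 0.0, 172.9]
contact_force: [1.1, 0.5, -0.7]
gripper_width: 0.0878
gripper_force: 0.0
```

```bash
python3 -c "
from h import *
c=cam('top');im=c['image'];cv2.imwrite('pics/t2.png',np.hstack([cv2.resize(im[140:250,180:290],(396,396)),cv2.resize(im[150:220,313:383],(396,396),interpolation=2)]))
go(.5874,-.227,.28,-143.2)"
```

```text
t 8.025 tcp [0.5062 0.2619 0.2402] yaw 172.96 j6 -144.2 | dp [-140.7 -475.   -41.4] roll -0.7652
```

View pics/t2.png

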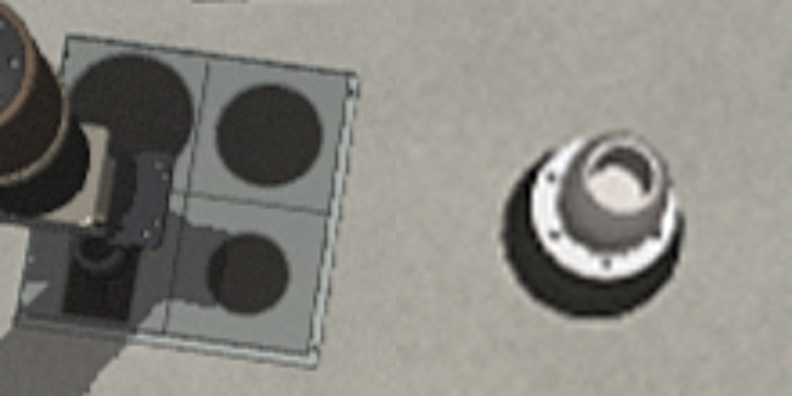

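The nut sits in the slot, with its hub at crop (97,252) inside the oblong. The cone's top is at crop (625,178), which I'll use for the next grasp.

```bash
python3 -c "
from h import *
c=cam('top')
q=lambda u,v:(313+(u-396)/5.657,150+v/5.657)
p=back(c,q(624,178),.146)[0];print(p)
print('flange',back(c,q(602,210),.072)[0],'cup',back(c,q(592,229),.002)[0])
go(p[0],p[1],.26,172.9)"
```

```text
[ 0.58588927 -0.22948027  0.146     ]
flange [ 0.58476988 -0.22610118  0.072     ] cup [ 0.58956257 -0.22874147  0.002     ]
t 8.075 tcp [0.5061 0.2622 0.2379] yaw 172.94 j6 -144.2 | dp [-139.7 -478.   -24.1] roll 0.0007
```

Call:
send_rows(steps=[{"dp":[-10,-40,-30],"roll":0,"jaw":100},{"dp":[-27,-92,-40],"roll":0,"jaw":100},{"dp":[-42,-145,-40],"roll":0,"jaw":100},{"dp":[-58,-198,-40],"roll":0,"jaw":100},{"dp":[-73,-250,-40],"roll":0,"jaw":100}])

```text
time_s: 8.7
tcp_pos: [0.5456, 0.002, 0.2727]
eef_rot: [180.0, 0.0, 172.9]
contact_force: [0.9, -0.4, 0.2]
gripper_width: 0.0877
gripper_force: 0.0
```

Call:
send_rows(steps=[{"dp":[-15,-53,0],"roll":0,"jaw":100},{"dp":[-30,-106,0],"roll":0,"jaw":100},{"dp":[-45,-159,0],"roll":0,"jaw":100},{"dp":[-60,-205,0],"roll":0,"jaw":100},{"dp":[-66,-228,0],"roll":0,"jaw":100}])

```text
time_s: 9.32
tcp_pos: [0.5828, -0.2331, 0.2719]
eef_rot: [-180.0, -0.0, 172.8]
contact_force: [0.3, 0.2, -0.1]
gripper_width: 0.0874
gripper_force: 0.0
```

Call:
send_rows(steps=[{"dp":[0,0,0],"roll":0,"jaw":100},{"dp":[0,0,0],"roll":0,"jaw":100},{"dp":[0,0,0],"roll":0,"jaw":100}])

```text
time_s: 9.7
tcp_pos: [0.583, -0.2297, 0.2724]
eef_rot: [180.0, 0.0, 173.0]
contact_force: [-0.5, 0.4, -0.1]
gripper_width: 0.0876
gripper_force: 0.0
```

```bash
python3 -c "
from h import *
go(.5866,-.2285,.120,172.9)
c=cam('wrist');cv2.imwrite('pics/w3.png',c['image'])
print(proj(c,[[.5866,-.2285,.146],[.5866,-.2285,.094]]))
"
```

```text
t 9.7 tcp [ 0.583  -0.2297  0.2724] yaw 172.97 j6 -93.3 | dp [ -3.4   1.7 152.4] roll 0.0012
[[279.82560323 202.12268255]
 [279.54646856 187.37292184]]
```

View pics/w3.png

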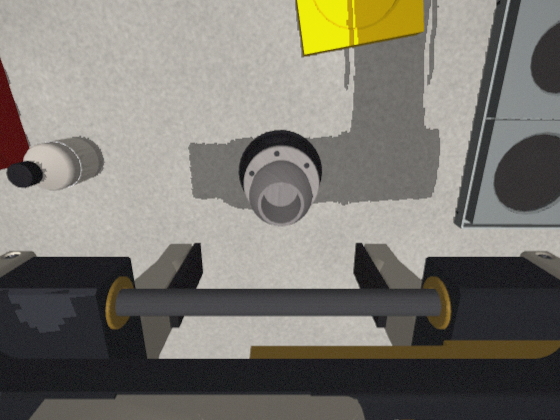

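The wrist view shows the cone's top ring at (279.5,202), against a prediction of (279.8,202.1). The bottle at (60,165) is clear, so I'll descend.

Call:
send_rows(steps=[{"dp":[-3,1.5,50],"roll":0,"jaw":100},{"dp":[-3,1.5,95],"roll":0,"jaw":100},{"dp":[-3,1.5,130],"roll":0,"jaw":100},{"dp":[-3,1.5,146],"roll":0,"jaw":100},{"dp":[-3,1.5,152.4],"roll":0,"jaw":100}])

```text
time_s: 10.38
tcp_pos: [0.5864, -0.2292, 0.1195]
eef_rot: [-180.0, -0.0, 172.9]
contact_force: [0.3, 0.1, 1.2]
gripper_width: 0.0876
gripper_force: 0.0
```

Call:
send_rows(newtons=35, steps=[{"dp":[0,0,0],"roll":0,"jaw":100},{"dp":[0,0,0],"roll":0,"jaw":40},{"dp":[0,0,0],"roll":0,"jaw":40},{"dp":[0,0,0],"roll":0,"jaw":40},{"dp":[0,0,0],"roll":0,"jaw":40}])

```text
time_s: 11.0
tcp_pos: [0.5866, -0.2292, 0.1204]
eef_rot: [180.0, 0.1, 172.9]
contact_force: [-1.0, 5.0, 5.4]
gripper_width: 0.063
gripper_force: 35.0
```

Call:
send_rows(steps=[{"dp":[0,0,0],"roll":0,"jaw":40},{"dp":[0,0,0],"roll":0,"jaw":40}])

```text
time_s: 11.25
tcp_pos: [0.5866, -0.2293, 0.1204]
eef_rot: [180.0, 0.1, 172.9]
contact_force: [-0.5, 5.1, 5.0]
gripper_width: 0.0625
gripper_force: 35.0
```

Call:
send_rows(steps=[{"dp":[0,0,-5],"roll":0,"jaw":40},{"dp":[0,0,-20],"roll":0,"jaw":40},{"dp":[0,0,-45],"roll":0,"jaw":40},{"dp":[0,0,-65],"roll":0,"jaw":40},{"dp":[0,0,-70],"roll":0,"jaw":40}])

```text
time_s: 11.88
tcp_pos: [0.5867, -0.2299, 0.1915]
eef_rot: [-180.0, 0.1, 172.9]
contact_force: [0.3, -0.7, -4.6]
gripper_width: 0.0633
gripper_force: 35.0
```

```bash
python3 -c "
from h import *
go(.4903,.1212,.19,172.9)"
```

```text
t 11.875 tcp [ 0.5867 -0.2299  0.1915] yaw 172.9 j6 -93.5 | dp [139.1 336.4   1.1] roll -0.0001
```

Call:
send_rows(steps=[{"dp":[10,24,0],"roll":0,"jaw":40},{"dp":[30,72,0],"roll":0,"jaw":40},{"dp":[52,125,0],"roll":0,"jaw":40},{"dp":[74,178,0],"roll":0,"jaw":40},{"dp":[96,231,0],"roll":0,"jaw":40}])

```text
time_s: 12.5
tcp_pos: [0.5183, 0.0129, 0.1892]
eef_rot: [-180.0, -0.0, 172.9]
contact_force: [1.7, 1.0, -4.6]
gripper_width: 0.0626
gripper_force: 35.0
```

Call:
send_rows(steps=[{"dp":[20,50,0],"roll":0,"jaw":40},{"dp":[35,85,0],"roll":0,"jaw":40},{"dp":[43,105,0],"roll":0,"jaw":40},{"dp":[43,105,0],"roll":0,"jaw":40},{"dp":[43,105,0],"roll":0,"jaw":40}])

```text
time_s: 13.12
tcp_pos: [0.4894, 0.1206, 0.1893]
eef_rot: [-180.0, -0.0, 172.9]
contact_force: [0.2, 0.1, -4.8]
gripper_width: 0.0627
gripper_force: 35.0
```

```bash
python3 -c "
from h import *
go(.4903,.1212,.0434,172.9)"
```

```text
t 13.125 tcp [0.4894 0.1206 0.1893] yaw 172.91 j6 -133.3 | dp [ -0.9   0.8 145.9] roll 0.0001
```

Call:
send_rows(steps=[{"dp":[-1,1,40],"roll":0,"jaw":40},{"dp":[-1,1,80],"roll":0,"jaw":40},{"dp":[-1,1,110],"roll":0,"jaw":40},{"dp":[-1,1,128],"roll":0,"jaw":40},{"dp":[-1,1,136],"roll":0,"jaw":40}])

```text
time_s: 13.75
tcp_pos: [0.4906, 0.1207, 0.0525]
eef_rot: [-179.9, -0.1, 172.8]
contact_force: [0.0, 0.8, -4.3]
gripper_width: 0.0631
gripper_force: 35.0
```

Call:
send_rows(steps=[{"dp":[0,0,3],"roll":0,"jaw":40},{"dp":[0,0,5],"roll":0,"jaw":40},{"dp":[0,0,7],"roll":0,"jaw":40},{"dp":[0,0,8],"roll":0,"jaw":40},{"dp":[0,0,9],"roll":0,"jaw":40}])

```text
time_s: 14.38
tcp_pos: [0.4909, 0.1221, 0.0449]
eef_rot: [180.0, 0.0, 172.9]
contact_force: [-0.2, -0.2, -5.9]
gripper_width: 0.0627
gripper_force: 35.0
```

Call:
send_rows(steps=[{"dp":[0,0,0.5],"roll":0,"jaw":40},{"dp":[0,0,1],"roll":0,"jaw":40}])

```text
time_s: 14.62
tcp_pos: [0.4908, 0.1219, 0.0437]
eef_rot: [180.0, 0.0, 172.9]
contact_force: [-0.1, 0.2, -5.5]
gripper_width: 0.0629
gripper_force: 35.0
```

Call:
send_rows(steps=[{"dp":[0,0,1],"roll":0,"jaw":40},{"dp":[0,0,1],"roll":0,"jaw":40}])

```text
time_s: 14.88
tcp_pos: [0.4909, 0.122, 0.0434]
eef_rot: [180.0, 0.0, 172.9]
contact_force: [-3.8, -0.1, 5.3]
gripper_width: 0.0627
gripper_force: 35.0
```

Call:
send_rows(steps=[{"dp":[0,0,0.5],"roll":0,"jaw":40},{"dp":[0,0,0.5],"roll":0,"jaw":40}])

```text
time_s: 15.12
tcp_pos: [0.4909, 0.122, 0.0433]
eef_rot: [180.0, 0.0, 172.9]
contact_force: [-6.1, -0.9, 10.4]
gripper_width: 0.0627
gripper_force: 35.0
```

Seated at the expected height. Release, lift and return at the same yaw.

Call:
send_rows(steps=[{"dp":[0,0,0],"roll":0,"jaw":100},{"dp":[0,0,0],"roll":0,"jaw":100},{"dp":[0,0,0],"roll":0,"jaw":100},{"dp":[0,0,0],"roll":0,"jaw":100},{"dp":[0,0,-10],"roll":0,"jaw":100}])

```text
time_s: 15.75
tcp_pos: [0.4904, 0.1216, 0.0519]
eef_rot: [-179.9, -0.1, 172.9]
contact_force: [0.2, 0.0, -0.2]
gripper_width: 0.0877
gripper_force: 0.0
```

Call:
send_rows(steps=[{"dp":[0,0,-40],"roll":0,"jaw":100},{"dp":[0,0,-90],"roll":0,"jaw":100},{"dp":[0,0,-140],"roll":0,"jaw":100},{"dp":[0,0,-160],"roll":0,"jaw":100}])

```text
time_s: 16.25
tcp_pos: [0.4919, 0.1224, 0.2163]
eef_rot: [179.8, 0.3, 172.9]
contact_force: [0.3, -0.3, -1.1]
gripper_width: 0.0878
gripper_force: 0.0
```

```bash
python3 -c "
from h import *
go(.5860,-.2275,.21,172.9)"
```

```text
t 16.25 tcp [0.4919 0.1224 0.2163] yaw 172.92 j6 -133.3 | dp [-136.4 -335.7    5.8] roll 0.0004
```

Call:
send_rows(steps=[{"dp":[-15,-38,0],"roll":0,"jaw":100},{"dp":[-38,-94,0],"roll":0,"jaw":100},{"dp":[-60,-148,0],"roll":0,"jaw":100},{"dp":[-82,-202,0],"roll":0,"jaw":100},{"dp":[-104,-255,0],"roll":0,"jaw":100}])

```text
time_s: 16.88
tcp_pos: [0.5628, -0.1459, 0.2131]
eef_rot: [180.0, 0.1, 172.9]
contact_force: [1.1, -0.1, -0.8]
gripper_width: 0.0876
gripper_force: 0.0
```

Call:
send_rows(steps=[{"dp":[-18,-45,0],"roll":0,"jaw":100},{"dp":[-32,-81,0],"roll":0,"jaw":100},{"dp":[-32,-81,0],"roll":0,"jaw":100},{"dp":[-32,-81,0],"roll":0,"jaw":100},{"dp":[-32,-81,0],"roll":0,"jaw":100}])

```text
time_s: 17.5
tcp_pos: [0.5842, -0.2274, 0.2126]
eef_rot: [180.0, 0.0, 173.0]
contact_force: [-0.9, 0.4, 0.9]
gripper_width: 0.0876
gripper_force: 0.0
```

```bash
python3 -c "
from h import *
c=cam('wrist');t=cam('top')
p=[[.586,-.2275,.094],[.586,-.2275,.060]]
print(proj(c,p),proj(t,p))
a,b=c['image'][100:250,200:360],t['image'][150:220,313:383]
cv2.imwrite('pics/w4.png',np.hstack([cv2.resize(a,(400,375),interpolation=2),cv2.resize(b,(375,375),interpolation=2)]))
go(.586,-.2275,.088,172.9)
"
```

```text
[[278.14797548 203.07089074]
 [278.12545168 192.54930694]] [[350.6509404  185.23408339]
 [349.37536514 187.60564763]]
t 17.6 tcp [ 0.5843 -0.2274  0.2127] yaw 172.98 j6 -93.6 | dp [-1.600e+00  1.000e-01  1.247e+02] roll 0.0013
```

View pics/w4.png

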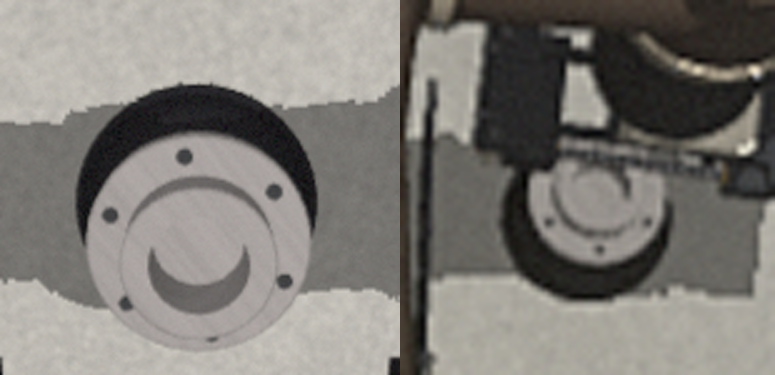

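The wrist crop shows the boss top at about image (279,201) and the flange centred on x=279.8. The prediction was (278,203), so it is within 1–2 mm. Descend to the boss.

Call:
send_rows(steps=[{"dp":[-2,0,40],"roll":0,"jaw":100},{"dp":[-2,0,80],"roll":0,"jaw":100},{"dp":[-2,0,108],"roll":0,"jaw":100},{"dp":[-2,0,120],"roll":0,"jaw":100},{"dp":[-2,0,124],"roll":0,"jaw":100}])

```text
time_s: 18.23
tcp_pos: [0.5865, -0.2282, 0.0882]
eef_rot: [-180.0, -0.0, 172.9]
contact_force: [-0.1, -1.1, 0.8]
gripper_width: 0.0877
gripper_force: 0.0
```

Call:
send_rows(newtons=30, steps=[{"dp":[0,0,0],"roll":0,"jaw":100},{"dp":[0,0,0],"roll":0,"jaw":30},{"dp":[0,0,0],"roll":0,"jaw":30},{"dp":[0,0,0],"roll":0,"jaw":30},{"dp":[0,0,0],"roll":0,"jaw":30}])

```text
time_s: 18.85
tcp_pos: [0.5865, -0.2285, 0.0885]
eef_rot: [180.0, 0.0, 172.9]
contact_force: [0.0, 1.7, 2.3]
gripper_width: 0.0567
gripper_force: 30.0
```

Call:
send_rows(steps=[{"dp":[0,0,0],"roll":0,"jaw":30},{"dp":[0,0,0],"roll":0,"jaw":30}])

```text
time_s: 19.1
tcp_pos: [0.5865, -0.2285, 0.0885]
eef_rot: [180.0, 0.0, 172.9]
contact_force: [-1.5, 2.4, 4.8]
gripper_width: 0.0569
gripper_force: 30.0
```

Call:
send_rows(steps=[{"dp":[0,0,-5],"roll":0,"jaw":30},{"dp":[0,0,-20],"roll":0,"jaw":30},{"dp":[0,0,-50],"roll":0,"jaw":30},{"dp":[0,0,-80],"roll":0,"jaw":30},{"dp":[0,0,-90],"roll":0,"jaw":30}])

```text
time_s: 19.73
tcp_pos: [0.5872, -0.2289, 0.1809]
eef_rot: [-180.0, 0.2, 172.9]
contact_force: [-0.3, 0.9, -2.1]
gripper_width: 0.0567
gripper_force: 30.0
```

```bash
python3 -c "
from h import *
go(.6291,.1039,.178,172.9)"
```

```text
t 19.725 tcp [ 0.5872 -0.2289  0.1809] yaw 172.91 j6 -93.5 | dp [ -0.4 335.4   2.8] roll 0.0002
```

Call:
send_rows(steps=[{"dp":[0,30,0],"roll":0,"jaw":30},{"dp":[0,85,0],"roll":0,"jaw":30},{"dp":[0,142,0],"roll":0,"jaw":30},{"dp":[0,200,0],"roll":0,"jaw":30},{"dp":[0,255,0],"roll":0,"jaw":30}])

```text
time_s: 20.35
tcp_pos: [0.6173, 0.0263, 0.1777]
eef_rot: [-180.0, -0.0, 172.9]
contact_force: [0.9, -0.8, -1.3]
gripper_width: 0.0565
gripper_force: 30.0
```

Call:
send_rows(steps=[{"dp":[0,45,0],"roll":0,"jaw":30},{"dp":[0,70,0],"roll":0,"jaw":30},{"dp":[0,80,0],"roll":0,"jaw":30},{"dp":[0,80,0],"roll":0,"jaw":30},{"dp":[0,80,0],"roll":0,"jaw":30}])

```text
time_s: 20.98
tcp_pos: [0.6275, 0.1027, 0.1781]
eef_rot: [-180.0, -0.0, 172.8]
contact_force: [0.6, 0.2, -1.9]
gripper_width: 0.0567
gripper_force: 30.0
```

```bash
python3 -c "
from h import *
go(.6291,.1039,.0455,172.9)"
```

```text
t 20.975 tcp [0.6275 0.1027 0.1781] yaw 172.84 j6 -124.0 | dp [ -1.5   1.4 132.6] roll -0.001
```

Call:
send_rows(steps=[{"dp":[-1.5,1,40],"roll":0,"jaw":30},{"dp":[-1.5,1,80],"roll":0,"jaw":30},{"dp":[-1.5,1,105],"roll":0,"jaw":30},{"dp":[-1.5,1,118],"roll":0,"jaw":30},{"dp":[-1.5,1,124],"roll":0,"jaw":30}])

```text
time_s: 21.6
tcp_pos: [0.6295, 0.104, 0.054]
eef_rot: [-180.0, -0.0, 172.9]
contact_force: [-0.3, -0.3, -1.1]
gripper_width: 0.0564
gripper_force: 30.0
```

Call:
send_rows(steps=[{"dp":[0,0,3],"roll":0,"jaw":30},{"dp":[0,0,5],"roll":0,"jaw":30},{"dp":[0,0,7],"roll":0,"jaw":30},{"dp":[0,0,8],"roll":0,"jaw":30},{"dp":[0,0,8],"roll":0,"jaw":30}])

```text
time_s: 22.22
tcp_pos: [0.6293, 0.1047, 0.0462]
eef_rot: [180.0, 0.0, 172.9]
contact_force: [-0.2, -0.5, -2.4]
gripper_width: 0.0565
gripper_force: 30.0
```

Call:
send_rows(steps=[{"dp":[0,0,1],"roll":0,"jaw":30},{"dp":[0,0,1],"roll":0,"jaw":30}])

```text
time_s: 22.48
tcp_pos: [0.6294, 0.1047, 0.0455]
eef_rot: [180.0, 0.0, 172.9]
contact_force: [-1.1, -0.1, 1.1]
gripper_width: 0.0568
gripper_force: 30.0
```

Call:
send_rows(steps=[{"dp":[0,0,0.5],"roll":0,"jaw":30},{"dp":[0,0,0.5],"roll":0,"jaw":30}])

```text
time_s: 22.72
tcp_pos: [0.6294, 0.1048, 0.0455]
eef_rot: [180.0, 0.0, 172.9]
contact_force: [-2.5, 0.1, 6.0]
gripper_width: 0.0568
gripper_force: 30.0
```

Call:
send_rows(steps=[{"dp":[0,0,0],"roll":0,"jaw":100},{"dp":[0,0,0],"roll":0,"jaw":100},{"dp":[0,0,0],"roll":0,"jaw":100},{"dp":[0,0,0],"roll":0,"jaw":100},{"dp":[0,0,-10],"roll":0,"jaw":100}])

```text
time_s: 23.35
tcp_pos: [0.6287, 0.1044, 0.0542]
eef_rot: [-179.9, -0.1, 172.9]
contact_force: [-0.4, 0.6, 1.0]
gripper_width: 0.0876
gripper_force: 0.0
```

Call:
send_rows(steps=[{"dp":[0,0,-40],"roll":0,"jaw":100},{"dp":[0,0,-80],"roll":0,"jaw":100},{"dp":[0,0,-120],"roll":0,"jaw":100},{"dp":[0,0,-130],"roll":0,"jaw":100}])

```text
time_s: 23.85
tcp_pos: [0.6307, 0.1051, 0.1888]
eef_rot: [179.9, 0.3, 172.9]
contact_force: [-0.7, 0.9, 0.2]
gripper_width: 0.0878
gripper_force: 0.0
```

```bash
python3 -c "
from h import *
go(.5870,-.2275,.18,172.9)"
```

```text
t 23.85 tcp [0.6307 0.1051 0.1888] yaw 172.92 j6 -124.0 | dp [   2.5 -335.5    8. ] roll 0.0003
```

Call:
send_rows(steps=[{"dp":[1,-40,0],"roll":0,"jaw":100},{"dp":[1,-97,0],"roll":0,"jaw":100},{"dp":[1,-154,0],"roll":0,"jaw":100},{"dp":[1,-210,0],"roll":0,"jaw":100},{"dp":[1,-265,0],"roll":0,"jaw":100}])

```text
time_s: 24.48
tcp_pos: [0.5948, -0.1598, 0.1846]
eef_rot: [180.0, -0.0, 172.9]
contact_force: [0.8, -0.2, 1.6]
gripper_width: 0.0874
gripper_force: 0.0
```

Call:
send_rows(steps=[{"dp":[1,-45,0],"roll":0,"jaw":100},{"dp":[1,-70,0],"roll":0,"jaw":100},{"dp":[1,-70,0],"roll":0,"jaw":100},{"dp":[1,-70,0],"roll":0,"jaw":100},{"dp":[1,-70,0],"roll":0,"jaw":100}])

```text
time_s: 25.1
tcp_pos: [0.586, -0.2266, 0.1847]
eef_rot: [180.0, -0.0, 173.0]
contact_force: [0.2, -0.4, -0.9]
gripper_width: 0.0875
gripper_force: 0.0
```

```bash
python3 -c "
from h import *
c=cam('wrist')
p=[[.587,-.2275,.060],[.587,-.2275,.0]]
print(proj(c,p))
cv2.imwrite('pics/w5.png',cv2.resize(c['image'][80:260,180:380],(800,600) if 0 else (660,594),interpolation=2))
go(.587,-.2275,.062,172.9)
"
```

```text
[[277.13483899 200.29537676]
 [277.26957237 183.86939578]]
t 25.15 tcp [ 0.5861 -0.2266  0.1847] yaw 172.97 j6 -93.7 | dp [ -1.   -0.8 122.7] roll 0.0012
```

View pics/w5.png

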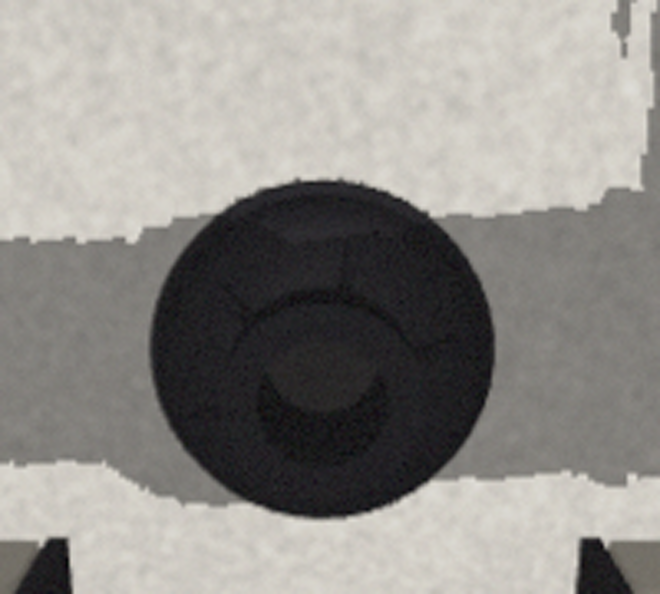

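The wrist crop shows the cup's lip centred at (277.7,185.6) and its top hole at (277.6,201.8). The predictions were (277.3,183.9) and (277.1,200.3). Good, so grip the neck.

Call:
send_rows(steps=[{"dp":[-0.5,-1,40],"roll":0,"jaw":100},{"dp":[-0.5,-1,80],"roll":0,"jaw":100},{"dp":[-0.5,-1,106],"roll":0,"jaw":100},{"dp":[-0.5,-1,118],"roll":0,"jaw":100},{"dp":[-0.5,-1,121.5],"roll":0,"jaw":100}])

```text
time_s: 25.78
tcp_pos: [0.5864, -0.2282, 0.063]
eef_rot: [-180.0, -0.0, 172.9]
contact_force: [0.1, -0.1, 0.5]
gripper_width: 0.0877
gripper_force: 0.0
```

Call:
send_rows(newtons=30, steps=[{"dp":[0,0,0],"roll":0,"jaw":100},{"dp":[0,0,0],"roll":0,"jaw":30},{"dp":[0,0,0],"roll":0,"jaw":30},{"dp":[0,0,0],"roll":0,"jaw":30},{"dp":[0,0,0],"roll":0,"jaw":30}])

```text
time_s: 26.4
tcp_pos: [0.5864, -0.2285, 0.0635]
eef_rot: [180.0, 0.0, 172.9]
contact_force: [-0.6, 0.7, 1.8]
gripper_width: 0.0568
gripper_force: 30.0
```

Call:
send_rows(steps=[{"dp":[0,0,0],"roll":0,"jaw":30},{"dp":[0,0,0],"roll":0,"jaw":30}])

```text
time_s: 26.65
tcp_pos: [0.5864, -0.2285, 0.0635]
eef_rot: [180.0, 0.0, 172.9]
contact_force: [-0.4, 1.5, 4.1]
gripper_width: 0.057
gripper_force: 30.0
```

Call:
send_rows(steps=[{"dp":[0,0,-5],"roll":0,"jaw":30},{"dp":[0,0,-25],"roll":0,"jaw":30},{"dp":[0,0,-65],"roll":0,"jaw":30},{"dp":[0,0,-105],"roll":0,"jaw":30},{"dp":[0,0,-126],"roll":0,"jaw":30}])

```text
time_s: 27.28
tcp_pos: [0.5866, -0.2288, 0.1913]
eef_rot: [-180.0, 0.1, 172.9]
contact_force: [0.6, 0.1, -3.2]
gripper_width: 0.0569
gripper_force: 30.0
```

```bash
python3 -c "
from h import *
go(.6463,.2431,.19,172.9)"
```

```text
t 27.275 tcp [ 0.5866 -0.2288  0.1913] yaw 172.9 j6 -93.5 | dp [ -0.9 475.7   1.2] roll -0.0
```

Call:
send_rows(steps=[{"dp":[0,30,0],"roll":0,"jaw":30},{"dp":[0,82,0],"roll":0,"jaw":30},{"dp":[0,136,0],"roll":0,"jaw":30},{"dp":[0,190,0],"roll":0,"jaw":30},{"dp":[0,245,0],"roll":0,"jaw":30}])

```text
time_s: 27.9
tcp_pos: [0.6161, 0.016, 0.1888]
eef_rot: [-180.0, -0.1, 172.9]
contact_force: [0.9, -0.4, -2.1]
gripper_width: 0.0571
gripper_force: 30.0
```

Call:
send_rows(steps=[{"dp":[0,55,0],"roll":0,"jaw":30},{"dp":[0,110,0],"roll":0,"jaw":30},{"dp":[0,160,0],"roll":0,"jaw":30},{"dp":[0,200,0],"roll":0,"jaw":30},{"dp":[0,225,0],"roll":0,"jaw":30}])

```text
time_s: 28.52
tcp_pos: [0.6439, 0.2396, 0.1883]
eef_rot: [-180.0, -0.1, 173.0]
contact_force: [1.1, -0.6, -3.3]
gripper_width: 0.0574
gripper_force: 30.0
```

Call:
send_rows(steps=[{"dp":[0,5,0],"roll":0,"jaw":30},{"dp":[0,5,0],"roll":0,"jaw":30},{"dp":[0,5,0],"roll":0,"jaw":30}])

```text
time_s: 28.9
tcp_pos: [0.6449, 0.2416, 0.1892]
eef_rot: [-180.0, -0.0, 172.8]
contact_force: [0.5, -0.4, -1.5]
gripper_width: 0.0572
gripper_force: 30.0
```

```bash
python3 -c "
from h import *
go(.6463,.2431,.0805,172.9)"
```

```text
t 28.9 tcp [0.6449 0.2416 0.1892] yaw 172.84 j6 -133.9 | dp [ -1.2   1.7 108.7] roll -0.0011
```

Call:
send_rows(steps=[{"dp":[-1,1.5,35],"roll":0,"jaw":30},{"dp":[-1,1.5,65],"roll":0,"jaw":30},{"dp":[-1,1.5,85],"roll":0,"jaw":30},{"dp":[-1,1.5,94],"roll":0,"jaw":30},{"dp":[-1,1.5,98],"roll":0,"jaw":30}])

```text
time_s: 29.52
tcp_pos: [0.6464, 0.2436, 0.0913]
eef_rot: [-180.0, 0.0, 172.9]
contact_force: [1.0, -0.4, -2.1]
gripper_width: 0.0571
gripper_force: 30.0
```

Call:
send_rows(steps=[{"dp":[0,0,3],"roll":0,"jaw":30},{"dp":[0,0,6],"roll":0,"jaw":30},{"dp":[0,0,8],"roll":0,"jaw":30},{"dp":[0,0,10],"roll":0,"jaw":30},{"dp":[0,0,10],"roll":0,"jaw":30}])

```text
time_s: 30.15
tcp_pos: [0.6461, 0.2442, 0.0811]
eef_rot: [-180.0, -0.0, 172.9]
contact_force: [-0.5, 0.2, -2.6]
gripper_width: 0.0568
gripper_force: 30.0
```

Call:
send_rows(steps=[{"dp":[0,0,1],"roll":0,"jaw":30},{"dp":[0,0,1],"roll":0,"jaw":30}])

```text
time_s: 30.4
tcp_pos: [0.6463, 0.2442, 0.0806]
eef_rot: [180.0, 0.0, 172.9]
contact_force: [-1.4, -1.1, 0.0]
gripper_width: 0.0574
gripper_force: 30.0
```

Call:
send_rows(steps=[{"dp":[0,0,0.5],"roll":0,"jaw":30},{"dp":[0,0,0.5],"roll":0,"jaw":30}])

```text
time_s: 30.65
tcp_pos: [0.6463, 0.2442, 0.0805]
eef_rot: [180.0, 0.0, 172.9]
contact_force: [-3.6, -1.1, 6.2]
gripper_width: 0.0573
gripper_force: 30.0
```

Call:
send_rows(steps=[{"dp":[0,0,0],"roll":0,"jaw":100},{"dp":[0,0,0],"roll":0,"jaw":100},{"dp":[0,0,0],"roll":0,"jaw":100},{"dp":[0,0,0],"roll":0,"jaw":100},{"dp":[0,0,-10],"roll":0,"jaw":100}])

```text
time_s: 31.28
tcp_pos: [0.6456, 0.2439, 0.0891]
eef_rot: [-179.9, -0.1, 172.9]
contact_force: [0.4, -0.1, 0.4]
gripper_width: 0.0876
gripper_force: 0.0
```

Call:
send_rows(steps=[{"dp":[0,0,-40],"roll":0,"jaw":100},{"dp":[0,0,-80],"roll":0,"jaw":100},{"dp":[0,0,-130],"roll":0,"jaw":100},{"dp":[0,-55,-130],"roll":0,"jaw":100},{"dp":[0,-110,-130],"roll":0,"jaw":100}])

```text
time_s: 31.9
tcp_pos: [0.6325, 0.1345, 0.2212]
eef_rot: [179.9, 0.1, 173.0]
contact_force: [0.9, -0.4, 0.5]
gripper_width: 0.0875
gripper_force: 0.0
```

Call:
send_rows(steps=[{"dp":[0,-55,0],"roll":0,"jaw":100},{"dp":[0,-110,0],"roll":0,"jaw":100},{"dp":[0,-165,0],"roll":0,"jaw":100},{"dp":[0,-190,0],"roll":0,"jaw":100},{"dp":[0,-190,0],"roll":0,"jaw":100}])

```text
time_s: 32.52
tcp_pos: [0.6088, -0.0553, 0.2206]
eef_rot: [180.0, 0.1, 172.7]
contact_force: [-0.2, 0.2, 0.1]
gripper_width: 0.0879
gripper_force: 0.0
```

```bash
python3 -c "
from h import *
t=cam('top');s=cam('side')
cv2.imwrite('pics/f.png',np.hstack([cv2.resize(t['image'][140:250,180:290],(395,395),interpolation=2),cv2.resize(s['image'][190:340,90:290],(400,395))]))
go(.5,0,.2,172.9);print(r.get_state()['gripper_width'])
"
```

```text
t 32.625 tcp [ 0.6092 -0.0535  0.2203] yaw 172.87 j6 -110.4 | dp [115.1  39.5  20.2] roll -0.0006
0.08751134566149309
```

View pics/f.png

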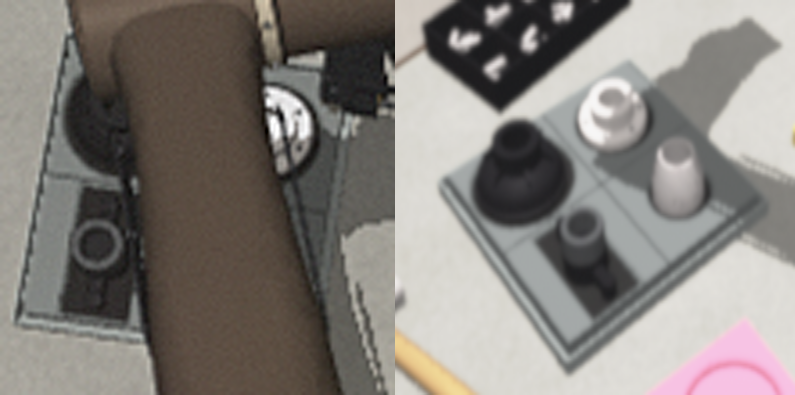

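The side view shows all four pieces upright, each in its own recess, and the gripper is clear of them. Handing the job in.

```bash
python3 -c "
from h import *
print(r.close_job())"
```

```text
the job is handed in; nothing more can be done
None
```

The job is handed in after about 33 s of robot time: the last pictures show the nut, cone, spacer and cup each upright in its own recess with the gripper clear, the hammer and bottle were kept clear of, and the hand-in call gave no verdict.

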